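# Find the stamped packing case and push it into the dispatch lane

## Robot

A 6-joint arm with a two-finger parallel gripper is mounted at the origin on the work surface. World frame = base frame: x ahead of the robot, y to its left, z up, the work surface at z = 0. Lengths are in m, angles in degrees, forces in N, time in s.
With the tool pointing down it reaches from about 0.4 to 0.825 m from the base axis. Payload 7 kg.
Tool frame: the origin (TCP) lies on the mounting face of the last link; the fingertips stand 178 mm ahead of it and the grasp point (between the pads) lies 159 mm ahead of it; z points along the fingers, y is the direction in which the jaws open and shut (so a half turn about z gives the same grasp; the last joint's range is limited). The gripper opens to 88 mm and grips with 3 to 60 N. Pads are 19 mm wide; open, the fingers measure 130 mm over their backs; the gripper's body (78 mm by 193 mm) begins 47 mm behind the grasp point.
Start: joints at [-57.061, 20.546, 0.682, 0, -70.136, -16.507], TCP at [0.191, -0.647, 0.405] pointing down, gripper open.
Joint ranges: [-176.03, 176.03], [-82.01, 121.73], [-58.28, 71.71], [-173.87, 95.51], [-174.79, -0.11], [-173.66, 173.66]. Speed limits (degrees/s): [136.94, 136.94, 172.46, 180, 180, 180].

## Interface

Orientations are given as [roll, pitch, yaw] about the fixed x, y, z axes, in that order (R = Rz(yaw) Ry(pitch) Rx(roll)).
In Python, from plant import r gives the robot as it stands. The module is installed in compiled form; this text tells all that it offers.
- The arm moves only by the tool carry_out, never from a script. Its argument "plan" is a list of rows, each a list of 3 entries, a list of its own where there are three numbers: the shift along the tool's x, y, z in m, then the turn, a rotation vector about the tool's x, y, z in degrees, then the closure in counts, from 0 (fully open) to 255 (shut). In form: [[[x, y, z], [ax, ay, az], hand], ...]. A call has 1 to 12 rows; each row shifts and turns the commanded pose from where the row before left it, along the tool's axes as they then stand; what a row does not reach is not made up. A row lasts 1/12 s, in which the tool goes at most 41.7 mm and 7.16 degrees, less where a joint would pass 70% of its speed; a pose out of reach is approached as far as the arm can. A call is refused whole if a number of a shift passes 0.0417 or a number of a turn 7.16, either way. A call with a gripper value outside its range is refused whole. The fingers move at their own pace and stop on an object; "grip_force" is the grip in N (left out, the last holds). Time passes only in rows, so rows that do not move let the fingers close. It gives the time, the measured TCP pose, the force and the opening at its end, in the units of the state.
- r.get_state(): the state, without advancing time (a new reading comes with each control period).
- r.capture(name): name is "scene" or "top" or "wrist"; returns the picture (480x640x3 uint8, red, green, blue); there is no depth.
- r.get_calibration(name): a dict with "K" (3x3 intrinsics, pixels), "rvec" (rotation vector, rad) and "tvec" (3), from world to camera coordinates, as OpenCV has them. Camera axes: x right, y down, z forward; pixel columns grow to the right and rows downward; lengths in m; the calibration is good to about 2 mm. A picture is of the moment at which its call begins: read the wrist's pose just before it. get_calibration takes no time and is no camera call; for the wrist camera it gives the pose at the moment of the call.
- r.close_job(): hands the job in, once; it reports no verdict.
The state is a dict: "time_s": time; "joints": joint angles; "qd": joint speeds; "joint_torque": joint torques, N m; "tcp_pos": TCP position; "eef_rot": TCP orientation; "contact_force": force on the tool from outside, world axes, zero at the start; "moment": the same for the moment, N m; "gripper_width": finger opening in m.
Only numpy, scipy, OpenCV 4.12 (cv2) and the standard library are available. Lean on these libraries where they do the work, as an engineer would, in place of code of your own. Each camera call takes 0.05 s, during which the arm holds its last target. There are 200 camera calls.

## Task

Of two look-alike plywood packing cases one has a red stamp on its underside: tip the case on the robot's left over towards the robot so that it lies on the face that was nearest the robot, then tip the one on the right in the same way. Then push the stamped case, lying as it is, sideways along the bench until it lies between the two blue tape lines of the dispatch lane, roughly square with them and clear of both, and leave the other case where it lies. Only push and tip with the fingers: do not lift or carry either case, and do not disturb the other things on the bench.

Things in the scene. Friction and masses are not known exactly. Their poses are not given: they have to be found in the camera images.
- case_stamped: closed plywood case, 96 (its x) x 124 (its y) x 144 mm (its z, height), rigid, 0.4 to 0.85 kg evenly filled, loose, upright on the bare bench left or right of the lane by chance. Origin: centre of the underside; z to the lid; -x is the face towards the robot, within 12 degrees. Has a round red stamp (ring and dot, 72 mm across) in the middle of its underside.
- case_plain: closed plywood case, 96 (its x) x 124 (its y) x 144 mm (its z, height), rigid, 0.4 to 0.85 kg evenly filled, loose, upright on the bare bench left or right of the lane by chance. Origin: centre of the underside; z to the lid; -x is the face towards the robot, within 12 degrees. Its underside is bare; otherwise like the other.
- stamped_centre (a point): the middle of the stamped case's volume, 72 mm from its underside along its z. Drawn towards the robot high on its far face (2 to 5 N) it tips over its near lower edge with little sliding, passes its balance at 34 degrees and falls onto the face that was towards the robot: its x axis then points up and it is 96 mm high.
- plain_centre (a point): the middle of the plain case's volume, 72 mm from its underside along its z. Drawn towards the robot high on its far face (2 to 5 N) it tips over its near lower edge with little sliding, passes its balance at 34 degrees and falls onto the face that was towards the robot: its x axis then points up and it is 96 mm high.
- lane: dispatch lane: two flat blue tape lines on the bench, 400 mm long and 20 mm wide, 175 mm clear between them, with a blue chevron between their far ends. Flush with the bench, nothing to bump into. Origin on the bench at the lane's centre; its x runs along the lines (away from the robot), y across them.
- glue: white glue bottle, 52 mm across, 150 mm tall, origin under its centre. Bystander, not to be moved.
- screw_jar: amber glass jar, 66 mm across, 75 mm tall, origin under its centre. Bystander, not to be moved.
- varnish: green can, 72 mm across, 100 mm tall, origin under its centre. Bystander, not to be moved.
- offcut: dark wood block 90 x 45 x 35 mm, origin under its centre. Bystander, not to be moved.
- tape_roll: blue roll of tape lying flat, 84 mm across, 24 mm tall, origin under its centre. Bystander, not to be moved.
- screwdriver: screwdriver lying along its x, 200 mm long, 26 mm tall, origin under its middle. Bystander, not to be moved.
- hammer: hammer lying along its x, about 220 mm long, 78 mm wide at the head (at +x), 26 mm tall, origin under its middle. Bystander, not to be moved.
Mind the look-alikes: they are no part of the job. What is shaped like the case_stamped but yellow is not meant.

How it is judged:
By the outcome, as a careful person would: the job done as asked, in the order asked, and still so for the second after the job is handed in, with the robot touching nothing.
It also fails if it takes over 69 s, if anything falls off the work surface, if the arm or the gripper's body presses on something with over 40 N, if the wrist force passes 120 N, or if a joint passes its speed limit or range.

## Working session

There is one attempt and no reset: what is moved stays moved. The work goes in short steps, Python scripts to look and compute and a tool call to move; the robot and the scene stay as the last step left them, time stands still between calls to the robot, and variables do not carry over. Pictures are saved under pics/ and viewed, about 8 in all and at most 12, crops included, and the job is handed in when it is done.

Besides the shell and the picture viewer there is one more tool, called after "Call:" as name([rows], argument=value, ...), one row to a line, values as JSON. carry_out: Moves the arm, as the interface text tells. Its arguments: {"type":"object","properties":{"plan":{"type":"array","items":{"type":"array"}},"grip_force":{"type":"number"}},"required":["plan"]}

```bash
mkdir -p pics; cat > h.py <<'E'
import numpy as np, cv2
from plant import r
def snap(n,f):
    c=r.get_calibration(n); im=r.capture(n); cv2.imwrite('pics/'+f,im[:,:,::-1]); return im,c
def ray(c,px,z):
    R=cv2.Rodrigues(np.array(c['rvec'],float))[0]; t=np.array(c['tvec'],float).ravel(); K=np.array(c['K'])
    C=-R.T@t; out=[]
    for u,v in np.atleast_2d(px):
        d=R.T@np.linalg.inv(K)@np.array([u,v,1.]); out.append(C+d*(z-C[2])/d[2])
    return np.round(np.array(out),4)
E
python3 - <<'E'
from h import *
for n in ('scene','top'):
    im,c=snap(n,n+'0.png'); R=cv2.Rodrigues(np.array(c['rvec'],float))[0]; print(n,-R.T@np.ravel(c['tvec']),R[2])
s=r.get_state(); print(s)
E
```

```text
scene [ 1.33627994 -0.61947826  0.85660129] [-0.637444    0.50046073 -0.58583633]
top [0.43154552 0.01005018 1.24574424] [ 0.06439401  0.01875552 -0.99774829]
{'time_s': 0.1, 'joints': array([-5.70608274e+01,  2.05896563e+01,  6.39455057e-01, -1.91857865e-02,
       -7.01373362e+01, -1.65073925e+01]), 'qd': array([ 0.10076704, -0.03633777,  0.10343598,  0.01567181, -0.03975174,
        0.03691393]), 'joint_torque': array([-1.51527587e-03, -5.84163880e+01,  2.93750328e+01,  7.01551124e+00,
        1.01531067e-02, -7.89420778e-05]), 'tcp_pos': array([ 0.19090003, -0.64726548,  0.40378865]), 'eef_rot': array([ 1.79910945e+02, -7.58198374e-03, -1.63574746e+02]), 'contact_force': array([0.30440538, 0.22721128, 0.31486692]), 'moment': array([0.01509449, 0.03326393, 0.05576859]), 'gripper_width': 0.08726526678269886}
```

View pics/top0.png

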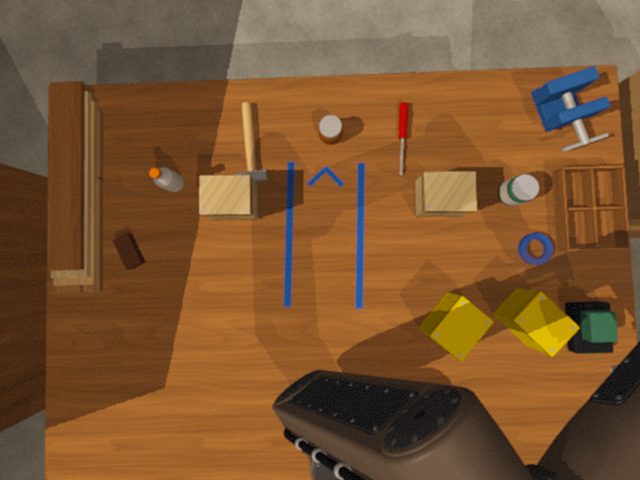

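View pics/scene0.png

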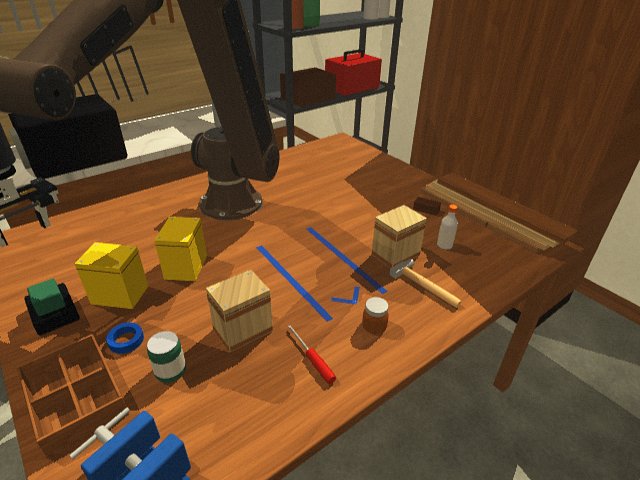

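```bash
python3 - <<'E'
from h import *
c=r.get_calibration('top'); im=cv2.imread('pics/top0.png')
print(np.round(c['K'],1).tolist())
hsv=cv2.cvtColor(im,cv2.COLOR_BGR2HSV)
print(hsv[195,225],hsv[190,450],hsv[205,255],hsv[300,200],hsv[215,225])
m=cv2.inRange(hsv,(15,60,150),(28,140,255))
m[:,:180]=0; m[250:]=0
cs=[k for k in cv2.findContours(m,0,2)[0] if cv2.contourArea(k)>300]
for k in cs:
    rc=cv2.minAreaRect(k); b=cv2.boxPoints(rc); print(rc, b.round(1).tolist()); w=ray(c,b,.144); print(w, w.mean(0), [np.linalg.norm(w[i]-w[i-1]).round(3) for i in range(4)],
     'edge deg',np.degrees(np.arctan2(*(w[1]-w[0])[1::-1])).round(1))
b=cv2.inRange(hsv,(100,120,60),(125,255,255)); b[:,:270]=0;b[:,380:]=0
for k in cv2.findContours(b,0,2)[0]:
    if cv2.contourArea(k)>200:
        rc=cv2.minAreaRect(k); print('line',ray(c,cv2.boxPoints(rc),0).tolist())
names=dict(hammer_head=(250,175),ham0=(243,175),ham1=(267,176),jar=(330,128),sd=(402,172),glue=(175,185),varn=(519,190),roll=(537,248),y1=(420,325),y2=(497,320))
for n,p in names.items(): print(n,ray(c,[p],0.02)[0])
o=cv2.resize(im[90:270,140:560],None,fx=1.9,fy=1.9,interpolation=2)
E
```

```text
[[454.1, 0.0, 321.1], [0.0, 454.1, 232.3], [0.0, 0.0, 1.0]]
[ 19 120 202] [ 19 128 178] [ 18 125 100] [ 14 189 154] [ 14 159 120]
((224.0, 194.49998474121094), (49.99999237060547, 38.99999237060547), -0.0) [[199.0, 214.0], [199.0, 175.0], [249.0, 175.0], [249.0, 214.0]]
[[0.557  0.3287 0.144 ]
 [0.6536 0.3274 0.144 ]
 [0.6494 0.2038 0.144 ]
 [0.553  0.2058 0.144 ]] [0.60325  0.266425 0.144   ] [np.float64(0.123), np.float64(0.097), np.float64(0.124), np.float64(0.096)] edge deg -0.8
((449.5, 191.5), (39.0, 53.0), 90.0) [[423.0, 172.0], [476.0, 172.0], [476.0, 211.0], [423.0, 211.0]]
[[ 0.6421 -0.2224  0.144 ]
 [ 0.6377 -0.3508  0.144 ]
 [ 0.5423 -0.3458  0.144 ]
 [ 0.5465 -0.2181  0.144 ]] [ 0.59215  -0.284275  0.144   ] [np.float64(0.096), np.float64(0.128), np.float64(0.096), np.float64(0.128)] edge deg -92.0
line [[0.3056, -0.0544, 0.0], [0.6984, -0.0745, 0.0], [0.6976, -0.0908, 0.0], [0.3049, -0.0703, 0.0]]
line [[0.3166, 0.1412, 0.0], [0.711, 0.1212, 0.0], [0.71, 0.1043, 0.0], [0.3158, 0.1246, 0.0]]
hammer_head [0.6738 0.2229 0.02  ]
ham0 [0.6745 0.2421 0.02  ]
ham1 [0.6694 0.1763 0.02  ]
jar [ 0.7965 -0.      0.02  ]
sd [ 0.6678 -0.1917  0.02  ]
glue [0.6532 0.4297 0.02  ]
varn [ 0.6079 -0.504   0.02  ]
roll [ 0.4502 -0.5426  0.02  ]
y1 [ 0.2553 -0.2222  0.02  ]
y2 [ 0.2628 -0.426   0.02  ]
```

Call:
carry_out([
  [[0, 0, 0], [0, 0, 5.48], 120],
  [[0, 0, 0], [0, 0, 5.48], 120],
  [[0, 0, 0], [0, 0, 5.47], 120],
  [[-0.0195, 0.035, 0], [0, 0, 0], 120],
  [[-0.0195, 0.035, 0], [0, 0, 0], 120],
  [[-0.0195, 0.035, 0], [0, 0, 0], 120],
  [[-0.0195, 0.035, 0], [0, 0, 0], 120],
  [[-0.0195, 0.035, 0], [0, 0, 0], 120],
  [[-0.0195, 0.035, 0], [0, 0, 0], 120],
  [[-0.0195, 0.035, 0], [0, 0, 0], 120],
  [[-0.0195, 0.035, 0], [0, 0, 0], 120],
  [[-0.0195, 0.035, 0], [0, 0, 0], 120],
])

```text
time_s: 1.1
tcp_pos: [0.3667, -0.3305, 0.4046]
eef_rot: [180.0, -0.0, 180.0]
contact_force: [1.4, -1.0, 0.4]
gripper_width: 0.0463
```

Call:
carry_out([
  [[-0.0195, 0.035, 0], [0, 0, 0], 120],
  [[-0.0195, 0.035, 0], [0, 0, 0], 120],
  [[-0.0195, 0.035, 0], [0, 0, 0], 120],
  [[-0.0195, 0.035, 0], [0, 0, 0], 120],
  [[-0.0195, 0.035, 0], [0, 0, 0], 120],
  [[-0.0195, 0.035, 0], [0, 0, 0], 120],
  [[-0.0195, 0.035, 0], [0, 0, 0], 120],
  [[-0.0195, 0.035, 0], [0, 0, 0], 120],
  [[-0.0195, 0.035, 0], [0, 0, 0], 120],
  [[-0.0195, 0.035, 0], [0, 0, 0], 120],
  [[-0.0195, 0.035, 0], [0, 0, 0], 120],
  [[-0.0195, 0.035, 0], [0, 0, 0], 120],
])

```text
time_s: 2.1
tcp_pos: [0.6008, 0.0896, 0.4044]
eef_rot: [-180.0, -0.0, -180.0]
contact_force: [-0.2, -0.5, 0.6]
gripper_width: 0.0464
```

Call:
carry_out([
  [[-0.021, 0.0352, 0], [0, 0, 0], 120],
  [[-0.021, 0.0352, 0], [0, 0, 0], 120],
  [[-0.021, 0.0352, 0], [0, 0, 0], 120],
  [[-0.021, 0.0352, 0], [0, 0, 0], 120],
  [[-0.021, 0.0352, 0], [0, 0, 0], 120],
  [[0, 0, 0.035], [0, 0, 0], 120],
  [[0, 0, 0.035], [0, 0, 0], 120],
  [[0, 0, 0.033], [0, 0, 0], 120],
  [[0, 0, 0], [0, 0, 0], 120],
])

```text
time_s: 2.85
tcp_pos: [0.7031, 0.263, 0.2924]
eef_rot: [-179.7, -0.7, 180.0]
contact_force: [-2.1, -1.4, -1.8]
gripper_width: 0.0464
```

```bash
python3 - <<'E'
from h import *
im,c=snap('scene','s1.png'); r.close if 0 else 0
cv2.imwrite('pics/s1c.png',cv2.resize(im[120:360,330:530,::-1],None,fx=2.4,fy=2.4,interpolation=2))
E
```

```text
(no output)
```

View pics/s1c.png

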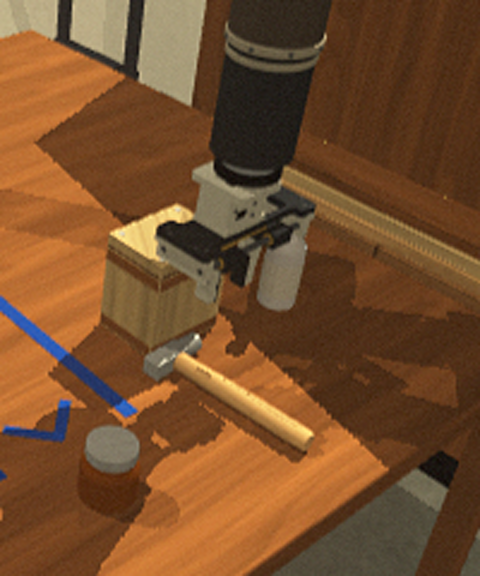

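Call:
carry_out([
  [[0.012, 0, 0], [0, 0, 0], 120],
  [[0.012, 0, 0], [0, 0, 0], 120],
  [[0.01, 0, 0], [0, 0, 0], 120],
  [[0.006, 0, 0], [0, 0, 0], 120],
  [[0.006, 0, -0.003], [0, 0, 0], 120],
  [[0.006, 0, -0.004], [0, 0, 0], 120],
  [[0.006, 0, -0.003], [0, 0, 0], 120],
  [[0.006, 0, -0.003], [0, 0, 0], 120],
  [[0.006, 0, -0.003], [0, 0, 0], 120],
])

```text
time_s: 3.65
tcp_pos: [0.6354, 0.2638, 0.3191]
eef_rot: [179.9, 0.1, -180.0]
contact_force: [3.2, 0.7, 2.9]
gripper_width: 0.0466
```

```bash
python3 - <<'E'
from h import *
im,c=snap('scene','s2.png')
cv2.imwrite('pics/s2c.png',cv2.resize(im[120:360,330:530,::-1],None,fx=2.4,fy=2.4,interpolation=2))
print(r.get_state()['contact_force'])
E
```

```text
[ 1.60712104 -1.43114989  2.96028257]
```

View pics/s2c.png

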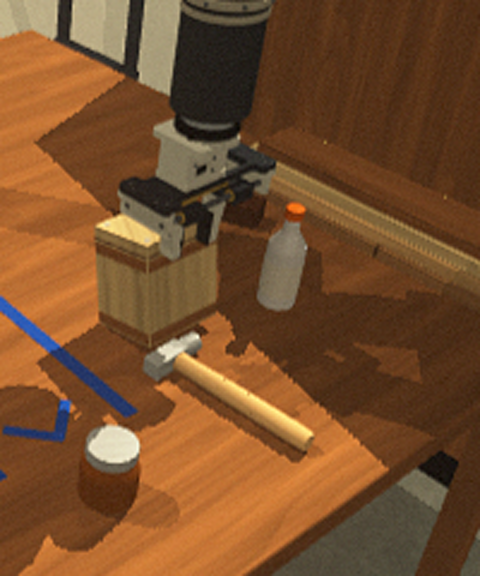

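Call:
carry_out([
  [[0.01, 0, -0.004], [0, 0, 0], 120],
  [[0.01, 0, -0.004], [0, 0, 0], 120],
  [[0.01, 0, -0.003], [0, 0, 0], 120],
  [[0.01, 0, -0.003], [0, 0, 0], 120],
  [[0.01, 0, -0.002], [0, 0, 0], 120],
  [[0.01, 0, -0.002], [0, 0, 0], 120],
  [[0.01, 0, -0.001], [0, 0, 0], 120],
  [[0.01, 0, 0], [0, 0, 0], 120],
  [[0.01, 0, 0], [0, 0, 0], 120],
  [[0, 0, 0], [0, 0, 0], 120],
  [[0, 0, 0], [0, 0, 0], 120],
  [[0, 0, 0], [0, 0, 0], 120],
])

```text
time_s: 4.7
tcp_pos: [0.5454, 0.2637, 0.3367]
eef_rot: [180.0, 0.0, -180.0]
contact_force: [0.7, -0.1, -0.3]
gripper_width: 0.0465
```

```bash
python3 - <<'E'
from h import *
im,c=snap('scene','s3.png')
cv2.imwrite('pics/s3c.png',cv2.resize(im[120:360,200:530,::-1],None,fx=1.8,fy=1.8,interpolation=2))
print(r.get_state()['contact_force'])
E
```

```text
[-0.09532049 -0.59881392  0.00733973]
```

View pics/s3c.png

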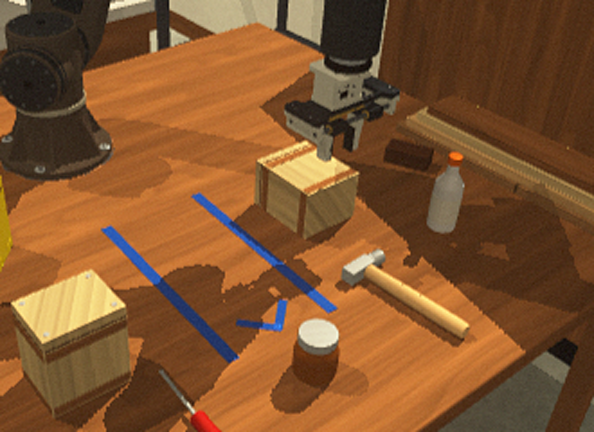

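Call:
carry_out([
  [[0, 0, -0.034], [0, 0, 0], 120],
  [[0, 0, -0.034], [0, 0, 0], 120],
  [[-0.01, -0.0365, 0], [0, 0, 0], 120],
  [[-0.01, -0.0365, 0], [0, 0, 0], 120],
  [[-0.01, -0.0365, 0], [0, 0, 0], 120],
  [[-0.01, -0.0365, 0], [0, 0, 0], 120],
  [[-0.01, -0.0365, 0], [0, 0, 0], 120],
  [[-0.01, -0.0365, 0], [0, 0, 0], 120],
  [[-0.01, -0.0365, 0], [0, 0, 0], 120],
  [[-0.01, -0.0365, 0], [0, 0, 0], 120],
  [[-0.01, -0.0365, 0], [0, 0, 0], 120],
  [[-0.01, -0.0365, 0], [0, 0, 0], 120],
])

```text
time_s: 5.75
tcp_pos: [0.6459, -0.1036, 0.4044]
eef_rot: [-180.0, -0.0, 180.0]
contact_force: [0.5, 0.8, 0.7]
gripper_width: 0.0462
```

Call:
carry_out([
  [[-0.01, -0.0365, 0], [0, 0, 0], 120],
  [[-0.01, -0.0365, 0], [0, 0, 0], 120],
  [[-0.01, -0.0365, 0], [0, 0, 0], 120],
  [[-0.01, -0.0365, 0], [0, 0, 0], 120],
  [[-0.01, -0.0365, 0], [0, 0, 0], 120],
  [[0, 0, 0], [0, 0, 0], 120],
  [[0, 0, 0.035], [0, 0, 0], 120],
  [[0, 0, 0.035], [0, 0, 0], 120],
  [[0, 0, 0.033], [0, 0, 0], 120],
  [[0, 0, 0], [0, 0, 0], 120],
  [[0, 0, 0], [0, 0, 0], 120],
])

```text
time_s: 6.67
tcp_pos: [0.6951, -0.2842, 0.2996]
eef_rot: [180.0, -0.3, 180.0]
contact_force: [-0.2, 0.3, 0.8]
gripper_width: 0.0465
```

Call:
carry_out([
  [[0.014, 0, 0], [0, 0, 0], 120],
  [[0.012, 0, 0], [0, 0, 0], 120],
  [[0.01, 0, 0], [0, 0, 0], 120],
  [[0.006, 0, 0], [0, 0, 0], 120],
  [[0.006, 0, -0.003], [0, 0, 0], 120],
  [[0.006, 0, -0.004], [0, 0, 0], 120],
  [[0.006, 0, -0.003], [0, 0, 0], 120],
  [[0.006, 0, -0.003], [0, 0, 0], 120],
  [[0.006, 0, -0.003], [0, 0, 0], 120],
])

```text
time_s: 7.42
tcp_pos: [0.6233, -0.284, 0.3188]
eef_rot: [-180.0, 0.1, -180.0]
contact_force: [1.5, 0.6, 3.0]
gripper_width: 0.0461
```

Call:
carry_out([
  [[0.01, 0, -0.004], [0, 0, 0], 120],
  [[0.01, 0, -0.004], [0, 0, 0], 120],
  [[0.01, 0, -0.003], [0, 0, 0], 120],
  [[0.01, 0, -0.003], [0, 0, 0], 120],
  [[0.01, 0, -0.002], [0, 0, 0], 120],
  [[0.01, 0, -0.002], [0, 0, 0], 120],
  [[0.01, 0, -0.001], [0, 0, 0], 120],
  [[0.01, 0, 0], [0, 0, 0], 120],
  [[0.01, 0, 0], [0, 0, 0], 120],
  [[0, 0, 0], [0, 0, 0], 120],
  [[0, 0, 0], [0, 0, 0], 120],
  [[0, 0, 0], [0, 0, 0], 120],
])

```text
time_s: 8.42
tcp_pos: [0.5335, -0.284, 0.3367]
eef_rot: [-180.0, 0.0, -180.0]
contact_force: [1.1, 0.2, 0.5]
gripper_width: 0.0464
```

```bash
python3 - <<'E'
from h import *
im,c=snap('scene','s4.png')
print(r.get_state()['contact_force'])
E
```

```text
[ 1.1758349  -0.16046558  0.23692939]
```

View pics/s4.png

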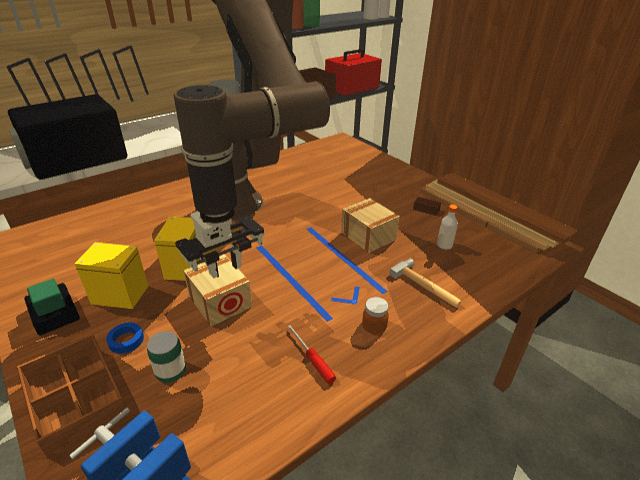

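Call:
carry_out([
  [[0, 0, -0.034], [0, 0, 0], 0],
  [[0, 0, -0.034], [0, 0, 0], 0],
  [[0.012, -0.039, 0], [0, 0, 0], 0],
  [[0.012, -0.039, 0], [0, 0, 0], 0],
  [[0.012, -0.039, 0], [0, 0, 0], 0],
  [[0.012, -0.039, 0], [0, 0, 0], 0],
  [[0, 0, 0], [0, 0, -6.7], 0],
  [[0, 0, 0], [0, 0, -6.7], 0],
  [[0, 0, 0], [0, 0, -6.7], 0],
  [[0, 0, 0], [0, 0, -6.7], 0],
  [[0, 0, 0], [0, 0, -6.7], 0],
  [[0, 0, 0], [0, 0, -6.7], 0],
])

```text
time_s: 9.47
tcp_pos: [0.4858, -0.4401, 0.4042]
eef_rot: [180.0, -0.0, -139.5]
contact_force: [-0.6, 0.2, -0.5]
gripper_width: 0.0876
```

Call:
carry_out([
  [[0, 0, 0], [0, 0, -6.7], 0],
  [[0, 0, 0], [0, 0, -6.7], 0],
  [[0, 0, 0], [0, 0, -6.7], 0],
  [[0, 0, 0], [0, 0, -6.7], 0],
  [[0, 0, 0], [0, 0, -6.7], 0],
  [[0, 0, 0], [0, 0, -6.7], 0],
  [[0, 0, 0], [0, 0, -6.7], 0],
  [[0, 0, 0], [0, 0, 0], 0],
])

```text
time_s: 10.13
tcp_pos: [0.4859, -0.44, 0.4042]
eef_rot: [180.0, 0.0, -92.6]
contact_force: [0.1, -0.3, -0.4]
gripper_width: 0.0876
```

```bash
python3 - <<'E'
from h import *
im,c=snap('top','t2.png'); im=cv2.imread('pics/t2.png')
im0=cv2.imread('pics/top0.png')
for nm,p,z in (('yellow top',[(455,293),(515,288),(492,322),(420,326),(497,320),(578,326)],.144),): print(nm,ray(c,p,z))
hsv=cv2.cvtColor(im,cv2.COLOR_BGR2HSV)
m=cv2.inRange(hsv,(15,60,140),(28,145,255)); m[:,:180]=0; m[350:]=0
for k in cv2.findContours(m,0,2)[0]:
    if cv2.contourArea(k)>300:
        rc=cv2.minAreaRect(k); print(rc); print(ray(c,cv2.boxPoints(rc),.096))
cv2.imwrite('pics/t2c.png',cv2.resize(im[140:380,180:600],None,fx=1.9,fy=1.9,interpolation=2))
E
```

```text
yellow top [[ 0.3467 -0.2856  0.144 ]
 [ 0.3544 -0.4288  0.144 ]
 [ 0.2755 -0.3698  0.144 ]
 [ 0.2708 -0.1986  0.144 ]
 [ 0.2799 -0.3819  0.144 ]
 [ 0.2605 -0.5718  0.144 ]]
((229.0011749267578, 272.0542907714844), (9.10654354095459, 48.162532806396484), 88.75463104248047)
[[0.4242 0.3296 0.096 ]
 [0.4232 0.2069 0.096 ]
 [0.4002 0.2069 0.096 ]
 [0.4012 0.3294 0.096 ]]
((229.0, 244.0), (34.0, 48.0), 90.0)
[[0.5286 0.3276 0.096 ]
 [0.5247 0.2047 0.096 ]
 [0.4383 0.2065 0.096 ]
 [0.442  0.3289 0.096 ]]
((437.0, 242.5), (35.0, 42.0), 90.0)
[[ 0.5165 -0.2088  0.096 ]
 [ 0.5131 -0.3144  0.096 ]
 [ 0.425  -0.31    0.096 ]
 [ 0.4282 -0.205   0.096 ]]
((574.763671875, 175.2312774658203), (12.1192626953125, 60.97788619995117), 24.702430725097656)
[[ 0.5674 -0.5643  0.096 ]
 [ 0.7066 -0.6372  0.096 ]
 [ 0.6926 -0.6639  0.096 ]
 [ 0.5536 -0.5909  0.096 ]]
((248.18670654296875, 136.39682006835938), (69.43363952636719, 8.70627498626709), 85.03025817871094)
[[0.8505 0.2296 0.096 ]
 [0.8516 0.207  0.096 ]
 [0.6697 0.1952 0.096 ]
 [0.6685 0.2176 0.096 ]]
```

View pics/t2c.png

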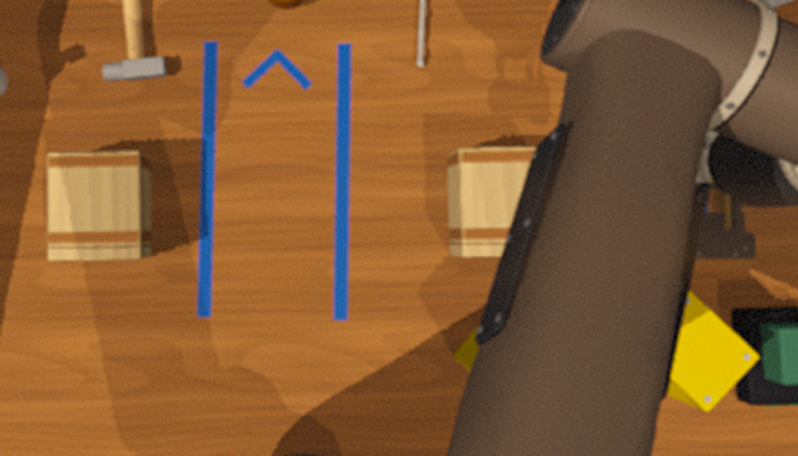

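Call:
carry_out([
  [[-0.04, 0.011, 0], [0, 0, 0], 0],
  [[0, 0, 0.035], [0, 0, 0], 0],
  [[0, 0, 0.035], [0, 0, 0], 0],
  [[0, 0, 0.035], [0, 0, 0], 0],
  [[0, 0, 0.035], [0, 0, 0], 0],
  [[0, 0, 0.035], [0, 0, 0], 0],
  [[-0.015, 0, 0], [0, 0, 0], 0],
  [[-0.015, 0, 0], [0, 0, 0], 0],
  [[-0.01, 0, 0], [0, 0, 0], 0],
  [[-0.01, 0, 0], [0, 0, 0], 0],
  [[-0.01, 0, 0], [0, 0, 0], 0],
  [[-0.01, 0, 0], [0, 0, 0], 0],
])

```text
time_s: 11.18
tcp_pos: [0.4808, -0.3288, 0.2317]
eef_rot: [-179.8, -0.1, -92.9]
contact_force: [0.3, -3.3, 2.3]
gripper_width: 0.0877
```

Call:
carry_out([
  [[-0.01, 0, 0], [0, 0, 0], 0],
  [[-0.01, 0, 0], [0, 0, 0], 0],
  [[-0.012, 0, 0], [0, 0, 0], 0],
  [[-0.012, 0, 0], [0, 0, 0], 0],
  [[-0.012, 0, 0], [0, 0, 0], 0],
  [[-0.012, 0, 0], [0, 0, 0], 0],
  [[-0.012, 0, 0], [0, 0, 0], 0],
  [[-0.012, 0, 0], [0, 0, 0], 0],
  [[-0.012, 0, 0], [0, 0, 0], 0],
  [[-0.012, 0, 0], [0, 0, 0], 0],
  [[-0.012, 0, 0], [0, 0, 0], 0],
  [[-0.012, 0, 0], [0, 0, 0], 0],
])

```text
time_s: 12.18
tcp_pos: [0.487, -0.1885, 0.2296]
eef_rot: [180.0, 0.0, -92.9]
contact_force: [-0.2, -3.0, 3.3]
gripper_width: 0.0876
```

Call:
carry_out([
  [[-0.012, 0, 0], [0, 0, 0], 0],
  [[-0.012, 0, 0], [0, 0, 0], 0],
  [[-0.012, 0, 0], [0, 0, 0], 0],
  [[-0.012, 0, 0], [0, 0, 0], 0],
  [[-0.012, 0, 0], [0, 0, 0], 0],
  [[-0.012, 0, 0], [0, 0, 0], 0],
  [[-0.012, 0, 0], [0, 0, 0], 0],
  [[-0.012, 0, 0], [0, 0, 0], 0],
  [[-0.01, 0, 0], [0, 0, 0], 0],
  [[-0.01, 0, 0], [0, 0, 0], 0],
  [[-0.005, 0, 0], [0, 0, 0], 0],
  [[0, 0, 0], [0, 0, 0], 0],
])

```text
time_s: 13.18
tcp_pos: [0.4932, -0.0676, 0.2295]
eef_rot: [180.0, 0.0, -92.9]
contact_force: [-0.4, -0.1, 0.9]
gripper_width: 0.0873
```

```bash
python3 - <<'E'
from h import *
im,c=snap('top','t3.png'); im=cv2.imread('pics/t3.png')
print(r.get_state()['contact_force'],ray(c,[(290,245),(360,245)],0))
cv2.imwrite('pics/t3c.png',cv2.resize(im[140:340,200:440],None,fx=3,fy=3,interpolation=2))
E
```

```text
[-0.29568985 -0.23721854  0.69378875] [[ 0.4796  0.12    0.    ]
 [ 0.4736 -0.072   0.    ]]
```

View pics/t3c.png

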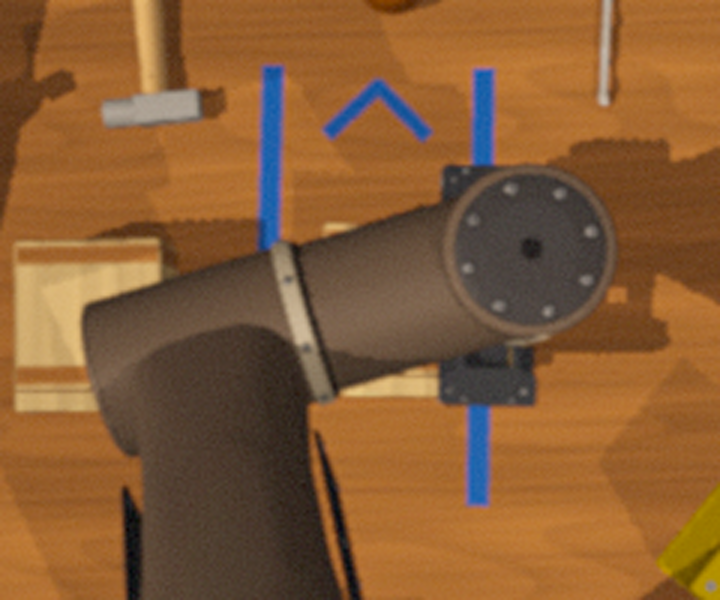

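Call:
carry_out([
  [[-0.006, 0, 0], [0, 0, 0], 0],
  [[-0.006, 0, 0], [0, 0, 0], 0],
  [[-0.006, 0, 0], [0, 0, 0], 0],
  [[-0.004, 0, 0], [0, 0, 0], 0],
  [[0, 0, 0], [0, 0, 0], 0],
  [[0.02, 0, 0], [0, 0, 0], 0],
  [[0.035, 0, 0], [0, 0, 0], 0],
  [[0, 0, -0.04], [0, 0, 0], 0],
  [[0, 0, -0.04], [0, 0, 0], 0],
  [[0, 0, -0.04], [0, 0, 0], 0],
  [[0, 0, -0.04], [0, 0, 0], 0],
  [[0.04, 0, -0.02], [0, 0, 0], 0],
])

```text
time_s: 14.23
tcp_pos: [0.491, -0.1364, 0.4143]
eef_rot: [-179.5, 0.0, -92.6]
contact_force: [3.0, -0.3, -0.1]
gripper_width: 0.0875
```

Call:
carry_out([
  [[0.04, 0, 0], [0, 0, 0], 0],
  [[0.04, 0, 0], [0, 0, 0], 0],
  [[0.04, 0, 0], [0, 0, 0], 0],
  [[0.04, 0, 0], [0, 0, 0], 0],
  [[0.04, 0, 0], [0, 0, 0], 0],
  [[0.04, 0, 0], [0, 0, 0], 0],
  [[0.04, 0, 0], [0, 0, 0], 0],
  [[0.04, 0, 0], [0, 0, 0], 0],
  [[0.04, 0, 0], [0, 0, 0], 0],
  [[0, 0, 0], [0, 0, 0], 0],
])

```text
time_s: 15.07
tcp_pos: [0.4705, -0.5042, 0.4065]
eef_rot: [179.9, -0.0, -93.1]
contact_force: [-0.1, 0.1, -0.8]
gripper_width: 0.088
```

```bash
python3 - <<'E'
from h import *
im,c=snap('top','t4.png'); im=cv2.imread('pics/t4.png')
hsv=cv2.cvtColor(im,cv2.COLOR_BGR2HSV)
m=cv2.inRange(hsv,(15,60,130),(28,150,255)); m[:,:180]=0; m[350:]=0; m[:190]=0; m[:,400:]=0
for k in cv2.findContours(m,0,2)[0]:
    if cv2.contourArea(k)>300:
        rc=cv2.minAreaRect(k); print(rc); print(ray(c,cv2.boxPoints(rc),.096))
cv2.imwrite('pics/t4c.png',cv2.resize(im[90:340,140:560],None,fx=1.9,fy=1.9,interpolation=2))
E
```

```text
((229.15863037109375, 271.9034423828125), (11.792459487915039, 48.830745697021484), 85.2363510131836)
[[0.4242 0.3308 0.096 ]
 [0.4307 0.2067 0.096 ]
 [0.401  0.2048 0.096 ]
 [0.3944 0.3287 0.096 ]]
((228.87855529785156, 244.38478088378906), (34.48805618286133, 48.614742279052734), 88.49256896972656)
[[0.5267 0.3299 0.096 ]
 [0.526  0.2054 0.096 ]
 [0.4383 0.2049 0.096 ]
 [0.4388 0.3288 0.096 ]]
((323.20166015625, 246.24844360351562), (50.00624084472656, 50.973480224609375), 1.847610354423523)
[[ 0.4098  0.0946  0.096 ]
 [ 0.5389  0.0869  0.096 ]
 [ 0.5307 -0.04    0.096 ]
 [ 0.402  -0.0314  0.096 ]]
```

View pics/t4c.png

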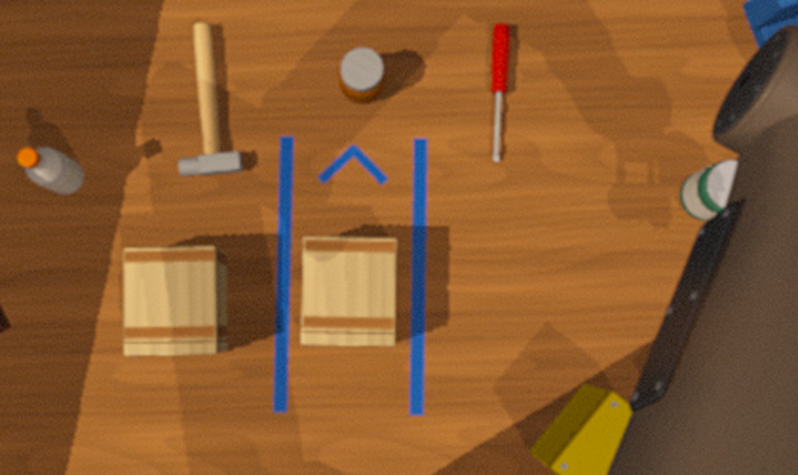

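```bash
python3 -c "
from h import *
print(r.get_state()['contact_force']); print(r.close_job())"
```

```text
[ 0.31349199  0.22770769 -0.28569941]
the job is handed in; nothing more can be done
None
```

I tipped the left case and then the right case towards the robot, pushed the stamped one into the lane, and handed the job in at about 15 s.

- **Which case:** After tipping, the left case's underside was bare and the right case's showed the red stamp. I pushed the right one sideways with two open fingers and left the left one where it fell.
- **Stamped case:** In the last top view its middle is at y ≈ 0.027 m. The lane's middle at that x is also 0.027 m. It is within about 1° of square, with roughly 25 mm clear on each side.
- **Bystanders:** In that view the hammer, glue bottle, screw jar and screwdriver look where they started. The varnish can was partly hidden by the arm. The tape roll and the offcut were hidden or mostly out of frame, so I didn't check those two.
- **Robot:** It was clear of everything at the end, and its force reading was about 0 N.

No check failed or disagreed.

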